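Shift the bench sander into third

TASK

Select third speed on the bench disc sander: with your fingertips, push the blue-knobbed gear lever along the H-shaped gate to neutral, across to the right-hand side, then forward until it is fully home in the third slot (the one with three dots), and take your hand away. Only push the knob: do not pull it up, which is just for reverse, and leave the glue, the cup, the tweezers and the wooden hull blank where they are.

Things in the scene. Friction and masses are not known exactly. Their poses are not given: they have to be found in the camera images.
- sander: Fixed bench disc sander: grey gear case 190 (x) by 150 (y) by 110 mm high; green motor on its right (to y -197, top at 109 mm); sanding disc (top at 128) and work rest (top at 75, y 108 to 193) on its left. Origin on the table, right below the lever's pivot (pivot at z = 20 mm). x points forward (away from the operator), y left, z up; yaw within 0.4 rad of the robot's.
- gate_center (a point): Middle of the H gate, cut in the aluminium plate on the case, 110 mm above the table. Seen in the sander's frame: two channels along x, 68 mm long, 19 mm wide, centre lines at y = +17 (left) and -17 mm (right), joined only by the neutral passage at x = 0, 20 mm wide, with rounded corners. The 12 mm lever stem runs in it.
- third_slot (a point): Front end of the third slot: the front half of the right channel, three black dots beyond its end; 34 mm ahead of and 17 mm right of gate_center. The other slots: first = left front (one dot), second = left rear (two dots), reverse = right rear (red dot, barred by a red latch bar 14 mm high unless the knob is pulled up).
- knob_center (a point): Centre of the lever's blue ball knob, 42 mm diameter, 170 mm from the pivot, 180 to 190 mm above the table. In the sander's frame: y about +35 mm in the left channel, -35 in the right, x = 0 in neutral, +48 fully home in a front slot. It can cross only within about 7 mm of x = 0. About 3 N pushes it; friction keeps it where it is left. The plate lies 50 to 60 mm below the ball.
- lever_fore (a joint): Fore-and-aft tilt of the lever in rad: 0 neutral, positive leaning forward (+x of the sander; first and third slots), negative backward; stops at +0.29 and -0.29. To change sides it must be within about 0.045 of 0. Stays where it is left. Starts anywhere in the left channel.
- lever_across (a joint): Sideways tilt of the lever in rad: negative on the left (first and second), positive leaning right (-y of the sander; third and reverse); stops at -0.222 and +0.222; in the side channels its size is at least about 0.15. Stays where it is left.
- knob_lift (a joint): How far the spring-loaded knob is pulled up along the stem in m: 0 down (rest), 0.016 fully up; about 9 N starts to lift it. Lifting frees the reverse slot; it is not needed here.
- glue_bottle: Loose amber glue bottle with black nozzle, 48 mm diameter, 129 mm high, standing on the table behind (beyond) the sander; origin at its base. Leave alone.
- strip_cup: Loose white cup, 60 mm diameter, 80 mm high, with wood strips standing to 139 mm, on the table beyond the sander; origin at its base. Leave alone.
- tweezers: Loose dark tweezers, 128 mm long, 22 mm wide, 8 mm high, lying on the table in front of the sander, on the robot's side; origin at the middle of the underside, x along them. Leave alone.
- hull_blank: Loose wooden hull blank, 92 by 24 by 20 mm, lying on the sander's work rest; origin at its underside. Leave alone.

How it is judged:
On the way, in this order (a step that is already met when the one before it is completed fails the run):
1. the lever has been pushed across to the right-hand side in neutral (value of joint lever_across above 0.1 rad and value of joint lever_fore between -0.15 and 0.15 rad), for 0.02 s.
2. the lever has been pushed forward, home in the third slot (value of joint lever_across above 0.12 rad and value of joint lever_fore above 0.24 rad), for 0.1 s.
At the end, for the whole second after the job is handed in: The lever rests in the third slot: leaning right by more than 0.12 rad and forward by more than 0.24 rad (stop at 0.29; knob within about 8 mm of its end), still, with the knob down (all of step 2 and value of joint knob_lift below 0.003 m and velocity of joint lever_fore between -0.05 and 0.05 rad/s); the robot touches nothing.
It fails at once if the knob is pulled up more than 5 mm (value of joint knob_lift above 0.005 m).
It fails at once if the glue bottle is lifted or moved more than 20 mm (distance of glue_bottle from where it was at the start of the episode above 0.02 m).
It fails at once if the strip cup is lifted or moved more than 20 mm (distance of strip_cup from where it was at the start of the episode above 0.02 m).
It fails at once if the pair of tweezers is lifted or moved more than 20 mm (distance of tweezers from where it was at the start of the episode above 0.02 m).
It fails at once if the hull blank is lifted or moved more than 20 mm (distance of hull_blank from where it was at the start of the episode above 0.02 m).
It also fails if it takes over 72 s, if anything falls off the work surface, if the arm or the gripper's body presses on something with over 40 N, if the wrist force passes 120 N, or if a joint passes its speed limit or range.

ROBOT

A 7-joint arm with a two-finger parallel gripper is mounted at the origin on the work surface. World frame = base frame: x ahead of the robot, y to its left, z up, the work surface at z = 0. Lengths are in m, angles in rad, forces in N, time in s.
With the tool pointing down it reaches from about 0.4 to 0.85 m from the base axis. Payload 10.4 kg.
Tool frame: the origin (TCP) lies midway between the tips of the shut fingers; the grasp point (between the pads) lies 19 mm behind it; x points along the fingers, z is the direction in which the jaws open and shut, and the axes are right-handed (so a half turn about x gives the same grasp; the last joint's range is limited). The gripper opens to 87 mm and grips with 3 to 60 N. Pads are 19 mm wide; open, the fingers measure 117 mm over their backs; the gripper's body (75 mm by 190 mm) begins 51 mm behind the grasp point.
Start: joints at [1.286, 0.332, -0.065, 1.46, 0.022, 1.35, -0.088], TCP at [0.162, -0.604, 0.223] pointing down, gripper open.
Joint ranges: [-2.6, 2.6], [-0.5, 2.12], [-1.47, 1.34], [0.16, 2.42], [-1.27, 4.41], [0.06, 2.06], [-2.6, 2.6]. Speed limits (rad/s): [2.22, 2.22, 2.79, 2.79, 3.14, 3.14, 3.14].

INTERFACE

Orientations are given as a unit quaternion [x, y, z, w].
In Python, from bench import read_state, camera, camera_params, close_job gives the robot as it stands.
- The arm moves only by the tool arm_command, never from a script. Its argument "targets" is a list of rows, each a list of 7 numbers: the closure in counts, from 0 (fully open) to 255 (shut), then the shift along the tool's x, y, z in mm, then the turn, a rotation vector about the tool's x, y, z in rad. A call has 1 to 10 rows; each row is the pose to reach, as a shift and turn from the pose commanded when the call began, along the tool's axes at that moment; what a row does not reach only later rows make up. A row lasts 1/10 s, in which the tool goes at most 50 mm and 8.59 degrees, less where a joint would pass 70% of its speed; a pose out of reach is approached as far as the arm can. A call with a gripper value outside its range is refused whole. The fingers move at their own pace and stop on an object; "newtons" is the grip in N (left out, the last holds). Time passes only in rows, so rows that repeat a pose let the fingers close. It gives the time, the measured TCP pose, the force and the opening at its end, in the units of the state.
- read_state(): the state, without advancing time (a new reading comes with each control period).
- camera(name): name is "scene" or "side" or "wrist"; returns the picture (420x560x3 uint8, red, green, blue); there is no depth.
- camera_params(name): a dict with "intrinsics" (3x3 intrinsics, pixels), "xyz" and "orientation" of the camera in the world; the wrist camera has in their place "mount" (4x4, takes a point from camera to tool coordinates, whose origin is the TCP and whose axes are the tool frame's). Camera axes: x right, y down, z forward; pixel columns grow to the right and rows downward; lengths in m; the calibration is good to about 2 mm. A picture is of the moment at which its call begins: read the wrist's pose just before it. camera_params takes no time and is no camera call.
- close_job(): hands the job in, once; it reports no verdict.
The state is a dict: "time": time; "joint_positions": joint angles; "joint_vel": joint speeds; "joint_torque": joint torques, N m; "ee_pos": TCP position; "eef_rot": TCP orientation; "ft_force": force on the tool from outside, world axes, zero at the start; "torque": the same for the moment, N m; "width": finger opening in m.
Only numpy, scipy, OpenCV 4.12 (cv2) and the standard library are available. Lean on these libraries where they do the work, as an engineer would, in place of code of your own. Each camera call takes 0.05 s, during which the arm holds its last target.

## Working session

There is one attempt and no reset: what is moved stays moved. The work goes in short steps, Python scripts to look and compute and a tool call to move; the robot and the scene stay as the last step left them, time stands still between calls to the robot, and variables do not carry over. Pictures are saved under pics/ and viewed, and the job is handed in when it is done.

Besides the shell and the picture viewer there is one more tool, called after ">>>" as name([rows], argument=value, ...), one row to a line, values as JSON. arm_command: Moves the arm, as the interface text tells. Its arguments: {"type":"object","properties":{"targets":{"type":"array"},"newtons":{"type":"number"}},"required":["targets"]}

```bash
mkdir -p pics; ls; python3 - <<'E'
from bench import *
import cv2,numpy as np
s=read_state();print({k:np.round(v,3) for k,v in s.items()})
for n in["scene","side","wrist"]:
    p=camera_params(n);print(n,{k:np.round(v,3).tolist() for k,v in p.items()})
    cv2.imwrite(f"pics/{n}0.png",camera(n)[:,:,::-1])
E
```

```text
pics
{'time': np.float64(0.0), 'joint_positions': array([ 1.286,  0.333, -0.065,  1.461,  0.022,  1.35 , -0.089]), 'joint_vel': array([ 0.001, -0.   , -0.001,  0.002, -0.002, -0.001, -0.001]), 'joint_torque': array([-1.0000e-03, -6.2325e+01,  2.4000e-02, -3.8989e+01, -6.1000e-02,
        4.0000e-02,  0.0000e+00]), 'ee_pos': array([ 0.162, -0.603,  0.222]), 'eef_rot': array([ 0.431,  0.561, -0.43 ,  0.561]), 'ft_force': array([ 0.25 , -0.789, -0.392]), 'torque': array([-0.005, -0.009,  0.038]), 'width': np.float64(0.087)}
scene {'intrinsics': [[511.188, 0.0, 274.757], [0.0, 511.188, 210.81], [0.0, 0.0, 1.0]], 'xyz': [1.013, 0.691, 0.803], 'orientation': [0.24, 0.875, -0.404, -0.118]}
side {'intrinsics': [[534.449, 0.0, 284.817], [0.0, 534.449, 201.348], [0.0, 0.0, 1.0]], 'xyz': [-0.001, 0.615, 0.729], 'orientation': [-0.339, 0.822, -0.419, 0.184]}
wrist {'intrinsics': [[307.075, 0.0, 278.23], [0.0, 307.075, 206.128], [0.0, 0.0, 1.0]], 'mount': [[-0.002, -0.267, 0.964, -0.162], [0.001, -0.964, -0.267, 0.073], [1.0, 0.0, 0.002, -0.001], [0.0, 0.0, 0.0, 1.0]]}
```

View pics/scene0.png

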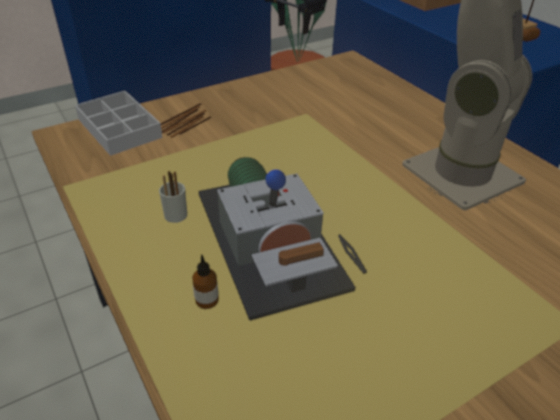

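View pics/side0.png

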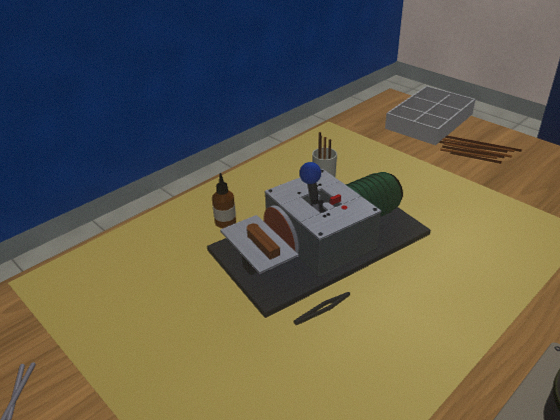

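View pics/wrist0.png

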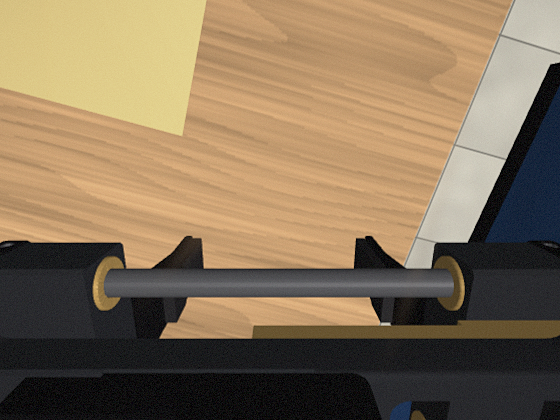

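The scene view shows the blue knob near (276,180) and the side view near (311,173). The case and its plate are visible in both. Next I'll triangulate the knob and enlarge the plate.

```bash
cat > h.py <<'E'
from bench import *
import cv2,numpy as np
from scipy.spatial.transform import Rotation as R
def cam(n):
    p=camera_params(n)
    if n!="wrist": return np.array(p["intrinsics"]),R.from_quat(p["orientation"]).as_matrix(),np.array(p["xyz"])
    s=read_state();T=R.from_quat(s["eef_rot"]).as_matrix();M=np.array(p["mount"])
    return np.array(p["intrinsics"]),T@M[:3,:3],T@M[:3,3]+s["ee_pos"]
def ray(c,u):
    K,Rm,t=c; d=Rm@np.linalg.inv(K)@np.array([u[0],u[1],1.]);return t,d/np.linalg.norm(d)
def plane(c,u,z):
    t,d=ray(c,u);return t+d*(z-t[2])/d[2]
def tri(rs):
    A=sum(np.eye(3)-np.outer(d,d) for t,d in rs);b=sum((np.eye(3)-np.outer(d,d))@t for t,d in rs)
    x=np.linalg.solve(A,b);return x,[np.linalg.norm(np.cross(x-t,d)) for t,d in rs]
def proj(c,X):
    K,Rm,t=c;p=K@(Rm.T@(np.array(X)-t));return p[:2]/p[2]
def blue(img,roi):
    x0,y0,x1,y1=roi;h=cv2.cvtColor(img[y0:y1,x0:x1],cv2.COLOR_RGB2HSV)
    m=cv2.inRange(h,(108,120,90),(128,255,255))
    n,l,st,ce=cv2.connectedComponentsWithStats(m);i=1+np.argmax(st[1:,4])
    (x,y),r=cv2.minEnclosingCircle(np.argwhere(l==i)[:,::-1].astype(np.float32))
    return np.array([x+x0,y+y0]),r,st[i]
E
python3 - <<'E'
from h import *
rs=[]
for n,roi in(("scene",(240,155,310,205)),("side",(290,150,335,195))):
    im=cv2.imread(f"pics/{n}0.png")[:,:,::-1].copy()
    u,r,st=blue(im,roi);print(n,u,r,st);rs.append(ray(cam(n),u))
x,e=tri(rs);print(x,e)
for n,(a,b,c,d) in(("scene",(200,150,340,290)),("side",(200,150,400,290))):
    im=cv2.imread(f"pics/{n}0.png");k=4
    cv2.imwrite(f"pics/{n}0z.png",cv2.resize(im[b:d,a:c],None,fx=k,fy=k,interpolation=cv2.INTER_CUBIC))
E
```

```text
scene [273.95794296 177.43457985] 8.322121620178223 [ 26  16  16  14 176]
side [311.  168.5] 9.34087085723877 [ 12  12  19  15 156]
[ 0.58084984 -0.01441727  0.19322531] [np.float64(0.0007191467465487662), np.float64(0.0007191467465485809)]
```

```bash
ls pics
```

```text
scene0.png
scene0z.png
side0.png
side0z.png
wrist0.png
```

View pics/scene0z.png

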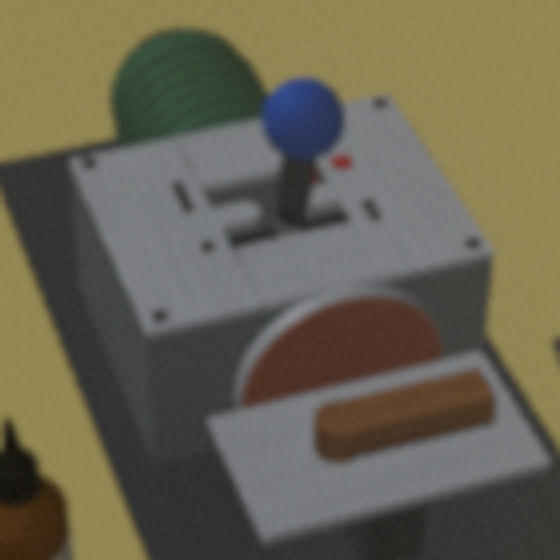

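View pics/side0z.png

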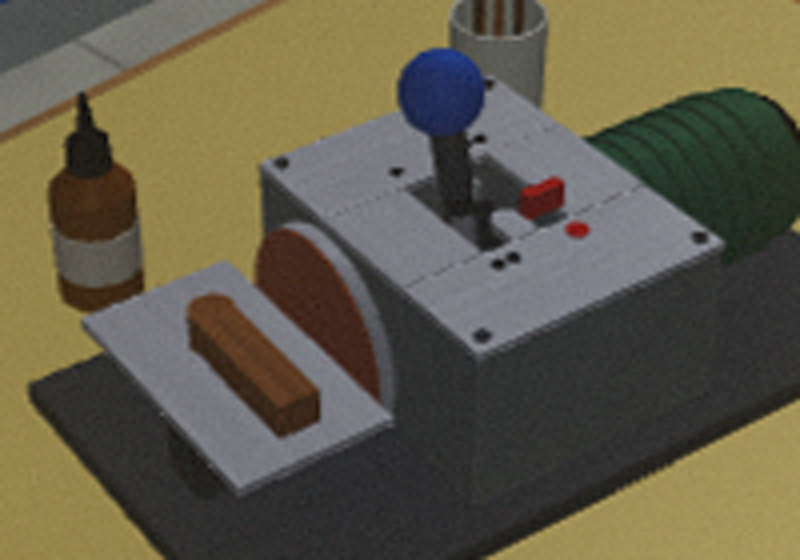

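In the scene zoom the plate screws are at (90,163), (380,103), (474,243) and (160,316), and the knob at (304,118). In the side zoom the screws are at (281,162), (489,84), (700,237) and (482,335), and the knob at (441,92). My first blue mask cut off the dark half of the ball, so I'll widen it.

```bash
sed -i 's/(108,120,90)/(108,100,40)/' h.py; python3 - <<'E'
from h import *
rs=[]
for n,roi in(("scene",(240,155,310,205)),("side",(290,150,335,195))):
    im=cv2.imread(f"pics/{n}0.png")[:,:,::-1].copy()
    u,r,st=blue(im,roi);print(n,u,r,st)
    rs.append(ray(cam(n),u))
x,e=tri(rs);print("knob",x,e)
f=lambda p:(np.array(p)+.5)/4-.5+np.array([200,150])
# order: front-left, front-right, rear-right, rear-left (sander x forward)
S=dict(scene=[(160,316),(90,163),(380,103),(474,243)],side=[(281,162),(489,84),(700,237),(482,335)])
P=[]
for n in S:
    Q=np.array([plane(cam(n),f(p),.110) for p in S[n]]);P.append(Q);print(n,Q.round(4).tolist())
    print(np.linalg.norm(Q-np.roll(Q,-1,0),axis=1),Q.mean(0))
T=np.array([tri([ray(cam(n),f(S[n][i])) for n in S])[0] for i in range(4)]);print(T)
for Q in P+[T]:
    fx=(Q[0]+Q[1]-Q[2]-Q[3])[:2];ly=(Q[0]+Q[3]-Q[1]-Q[2])[:2]
    yaw=np.arctan2(fx[1],fx[0]);print("yaw",yaw,np.arctan2(-ly[0],ly[1]),Q.mean(0))
    d=(x-Q.mean(0))[:2];print("rel to centre of screws",np.array([[np.cos(yaw),np.sin(yaw)],[-np.sin(yaw),np.cos(yaw)]])@d)
# gate dots
for n,pts in dict(scene=[(208,246),(184,196),(372,210),(342,162)],side=[(397,172),(478,140),(506,261),(577,230)]).items():
    print(n,[plane(cam(n),f(p),.110)[:2].round(4).tolist() for p in pts])
E
```

```text
scene [274.67856979 179.32653046] 9.69734001159668 [ 26  15  19  20 275]
side [309.9146347  172.47560883] 10.920626640319824 [ 10  12  21  22 367]
knob [ 0.58000521 -0.01177302  0.18780579] [np.float64(0.0010472283606576902), np.float64(0.0010472283606576427)]
scene [[0.6716, 0.0045, 0.11], [0.6458, -0.1256, 0.11], [0.4772, -0.0925, 0.11], [0.5018, 0.0372, 0.11]]
[0.1326667  0.17180592 0.13205215 0.17289894] [ 0.57410361 -0.04408819  0.11      ]
side [[0.6758, 0.0062, 0.11], [0.6488, -0.1233, 0.11], [0.4811, -0.0905, 0.11], [0.5063, 0.0392, 0.11]]
[0.13225867 0.17094362 0.13211742 0.17265288] [ 0.57802119 -0.04210905  0.11      ]
[[ 0.67317615  0.00815196  0.11282712]
 [ 0.64723214 -0.12195524  0.11210639]
 [ 0.47953171 -0.08868935  0.11248595]
 [ 0.50432755  0.04096834  0.11295023]]
yaw -0.19198016352988254 -0.19142842891023848 [ 0.57410361 -0.04408819  0.11      ]
rel to centre of screws [-0.00037266  0.03284754]
yaw -0.19266620562347858 -0.19894563342910032 [ 0.57802119 -0.04210905  0.11      ]
rel to centre of screws [-0.00386133  0.03015462]
yaw -0.1938859779494077 -0.1929010212078517 [ 0.57606689 -0.04038107  0.11259242]
rel to centre of screws [-0.00164749  0.02883083]
scene [[0.6241, -0.0311], [0.615, -0.0742], [0.5335, -0.013], [0.5252, -0.0567]]
side [[0.6264, -0.0286], [0.6164, -0.0788], [0.5361, -0.0107], [0.5279, -0.0536]]
```

```bash
cat >> h.py <<'E'
G=np.array([0.576,-0.042]);YAW=-0.193
def sw(x,y,z):
    c,s=np.cos(YAW),np.sin(YAW);return np.array([G[0]+c*x-s*y,G[1]+s*x+c*y,z])
def ws(p):
    c,s=np.cos(YAW),np.sin(YAW);d=np.array(p)[:2]-G;return np.array([c*d[0]+s*d[1],-s*d[0]+c*d[1],p[2]])
def rel(p,Rt=None):
    s=read_state();T=R.from_quat(s["eef_rot"]).as_matrix()
    rv=np.zeros(3) if Rt is None else R.from_matrix(T.T@Rt).as_rotvec()
    return (T.T@(np.array(p)-s["ee_pos"])*1000).round(1),rv.round(3)
def tool(k): # tool x down, z at sander yaw + k*90deg
    a=YAW+k*np.pi/2;z=np.array([np.cos(a),np.sin(a),0]);x=np.array([0,0,-1.]);return np.stack([x,np.cross(z,x),z],1)
E
python3 - <<'E'
from h import *
s=read_state();T=R.from_quat(s["eef_rot"]).as_matrix();print(T.round(3))
for k in range(4): print(k,rel(sw(0,.12,.30),tool(k)))
print(sw(0,.12,.3),[sw(0,.031,0)])
E
```

```text
[[-0.     0.966  0.259]
 [ 0.001  0.259 -0.966]
 [-1.    -0.    -0.001]]
0 (array([ -77.5,  598.2, -542.9]), array([-1.116e+00, -1.000e-03, -1.000e-03]))
1 (array([ -77.5,  598.2, -542.9]), array([-2.687e+00, -0.000e+00, -1.000e-03]))
2 (array([ -77.5,  598.2, -542.9]), array([ 2.026e+00, -1.000e-03,  1.000e-03]))
3 (array([ -77.5,  598.2, -542.9]), array([ 0.455, -0.001,  0.   ]))
[0.59901649 0.07577199 0.3       ] [array([ 0.58194593, -0.01157557,  0.        ])]
```

>>> arm_command([
  [255,-40,0,0,0,0,0],
  [255,-78,0,0,0,0,0],
  [255,-78,30,-27,0.02,0,0],
  [255,-78,60,-54,0.06,0,0],
  [255,-78,90,-82,0.11,0,0],
  [255,-78,120,-109,0.16,0,0],
  [255,-78,155,-140,0.21,0,0],
  [255,-78,190,-172,0.26,0,0],
  [255,-78,225,-204,0.31,0,0],
  [255,-78,260,-236,0.36,0,0],
])

```text
time: 1.15
ee_pos: [0.3524, -0.3066, 0.3005]
eef_rot: [-0.524, -0.474, 0.525, -0.474]
ft_force: [1.1, -1.2, 0.3]
width: 0.0149
```

```bash
python3 - <<'E'
from h import *
print(rel(sw(0,.12,.30),tool(3)), read_state()["joint_positions"].round(2))
E
```

```text
(array([ 3.000e-01,  2.071e+02, -4.051e+02]), array([0.093, 0.   , 0.   ])) [ 0.95 -0.03 -0.32  1.72 -0.01  1.46 -1.04]
```

>>> arm_command([
  [255,0,20,-40,0.03,0,0],
  [255,0,40,-80,0.06,0,0],
  [255,0,60,-120,0.09,0,0],
  [255,0,82,-160,0.093,0,0],
  [255,0,103,-200,0.093,0,0],
  [255,0,124,-240,0.093,0,0],
  [255,0,145,-282,0.093,0,0],
  [255,0,166,-324,0.093,0,0],
  [255,0,188,-366,0.093,0,0],
  [255,0,207,-405,0.093,0,0],
])

```text
time: 2.15
ee_pos: [0.5984, 0.076, 0.3002]
eef_rot: [-0.545, -0.45, 0.546, -0.45]
ft_force: [-0.2, -1.3, -0.1]
width: 0.0004
```

>>> arm_command([
  [255,0,0,0,0,0,0],
  [255,0,0,0,0,0,0],
  [255,0,0,0,0,0,0],
])

```text
time: 2.45
ee_pos: [0.5974, 0.073, 0.3004]
eef_rot: [-0.545, -0.449, 0.546, -0.45]
ft_force: [-0.6, -0.8, 0.7]
width: 0.0005
```

```bash
python3 - <<'E'
from h import *
s=read_state();print(s["width"],s["joint_positions"].round(2),ws(s["ee_pos"]),rel(sw(0,.12,.30),tool(3)))
for n in["scene","side","wrist"]:
    im=camera(n);cv2.imwrite(f"pics/{n}1.png",im[:,:,::-1])
    if n!="wrist": cv2.imwrite(f"pics/{n}1z.png",cv2.resize(im[80:290,180:400,::-1],None,fx=2.7,fy=2.7))
    print(n,proj(cam(n),s["ee_pos"]),proj(cam(n),sw(0,.031,.187)))
E
```

```text
0.0004870531628001411 [ 0.36  0.33 -0.72  1.37  0.22  1.52 -2.11] [-0.00106165  0.11696867  0.30040487] (array([ 0.4,  1.1, -3. ]), array([0.   , 0.001, 0.   ]))
scene [292.20507604 156.19309946] [274.06700921 180.48219502]
side [269.01844609 131.41837777] [309.34373093 172.00255623]
wrist [279.22816095 252.80081406] [371.21357723 201.35455152]
```

View pics/wrist1.png

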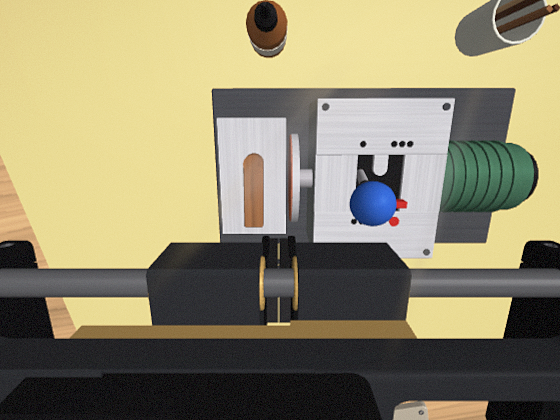

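View pics/side1z.png

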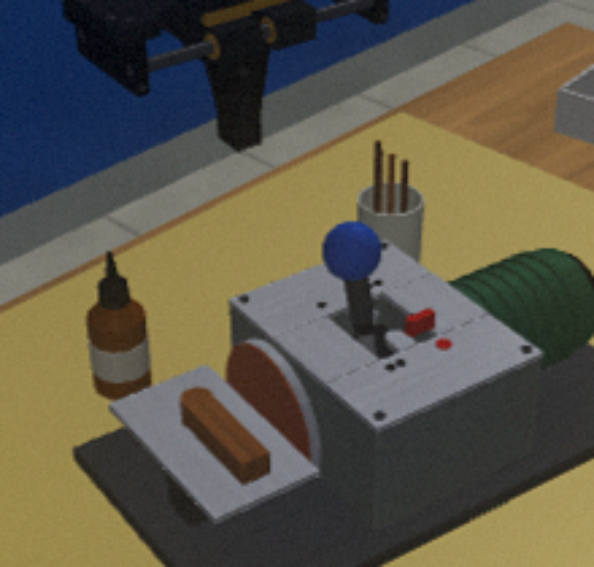

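The wrist view shows the knob at (373,203), two pixels from my prediction. The plate screws are at (327,107), (446,106) and (427,252), and the fingers are shut. I'll use this view to refine the gate pose.

```bash
python3 - <<'E'
from h import *
im=cv2.imread("pics/wrist1.png")[:,:,::-1].copy();c=cam("wrist")
u,r,st=blue(im,(330,160,430,235));print(u,r,st)
k=plane(c,u,.187);print("knob",k,ws(k))
for p in[(327,107),(446,106),(427,252),(363,144),(402.5,144),(354,221),(393.5,221.5)]:print(p,ws(plane(c,p,.112)).round(4))
cv2.imwrite("pics/w1z.png",cv2.resize(im[90:270,300:470,::-1],None,fx=3.3,fy=3.3,interpolation=cv2.INTER_CUBIC))
rs=[ray(c,u)]
for n,roi in(("scene",(240,155,310,205)),("side",(290,150,335,195))):
    i=cv2.imread(f"pics/{n}1.png")[:,:,::-1].copy();rs.append(ray(cam(n),blue(i,roi)[0]))
x,e=tri(rs);print(x,e,ws(x))
E
```

```text
[372.94105911 203.14503479] 23.44925308227539 [  20   21   46   45 1654]
knob [ 0.57992222 -0.01295944  0.187     ] [-0.0017207   0.02925367  0.187     ]
(327, 107) [0.0867 0.0641 0.112 ]
(446, 106) [ 0.0878 -0.0654  0.112 ]
(427, 252) [-0.0842 -0.0669  0.112 ]
(363, 144) [0.0471 0.022  0.112 ]
(402.5, 144) [ 0.0471 -0.0224  0.112 ]
(354, 221) [-0.0438  0.0261  0.112 ]
(393.5, 221.5) [-0.0445 -0.0214  0.112 ]
[ 0.5800717  -0.01244399  0.18736146] [np.float64(0.0004060507171006109), np.float64(0.000813481811919446), np.float64(0.0011451027889327532)] [-0.00167286  0.02978822  0.18736146]
```

View pics/w1z.png

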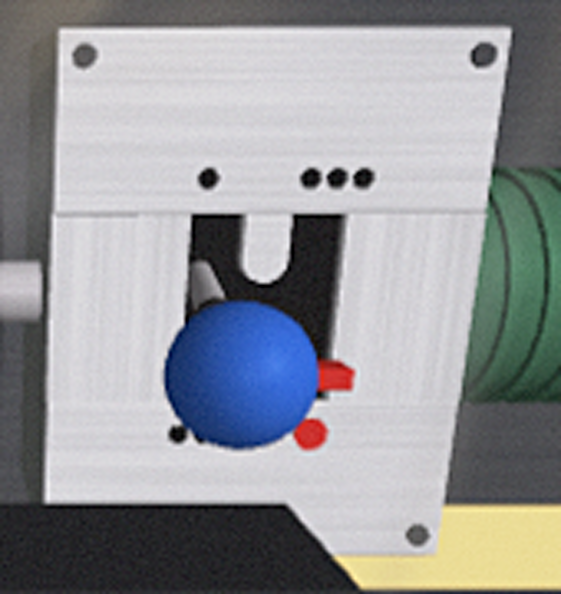

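>>> arm_command([
  [255,40,0,4,0,0,0],
  [255,80,0,8,0,0,0],
  [255,120,0,12,0,0,0],
  [255,134,0,17,0,0,0],
  [255,134,0,25,0,0,0],
  [255,134,0,30,0,0,0],
  [255,134,0,35,0,0,0],
  [255,134,0,40,0,0,0],
  [255,134,0,44,0,0,0],
  [255,134,0,44,0,0,0],
])

```text
time: 3.6
ee_pos: [0.5894, 0.0303, 0.167]
eef_rot: [0.546, 0.449, -0.546, 0.45]
ft_force: [0.5, 0.0, -1.2]
width: 0.0006
```

```bash
sed -i 's/G=np.array.*;YAW/G=np.array([0.577,-0.043]);YAW/' h.py; cat > look.py <<'E'
import sys
from h import *
t=sys.argv[1];s=read_state();print("tcp",ws(s["ee_pos"]),s["ft_force"].round(1))
rs=[]
for n,roi in(("scene",(220,135,330,230)),("side",(270,130,370,215))):
    im=camera(n);cv2.imwrite(f"pics/{n}{t}z.png",cv2.resize(im[80:290,180:400,::-1],None,fx=2.7,fy=2.7))
    u,r,st=blue(im,roi);print(n,u,r,st[4]);rs.append(ray(cam(n),u))
x,e=tri(rs);print("knob",ws(x),e)
im=camera("wrist");c=cam("wrist");cv2.imwrite(f"pics/wrist{t}.png",im[:,:,::-1])
u,r,st=blue(im,(150,60,560,280));print("wrist",u,r,ws(plane(c,u,.188)))
E
python3 look.py 2
```

```text
tcp [-0.00189604  0.07431665  0.16702601] [ 0.5  0.  -1.2]
scene [270.5 183. ] 7.500100135803223 62
side [309.8571434 172.5      ] 10.960371017456055 374
knob [0.00492712 0.02671285 0.17977135] [np.float64(0.0010357968024613147), np.float64(0.001035796802461369)]
wrist [374. 255.] 38.27541732788086 [0.00631674 0.02851536 0.188     ]
```

View pics/side2z.png

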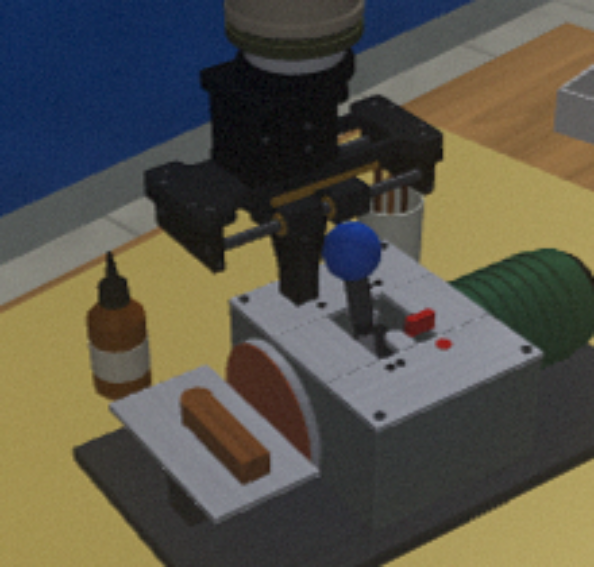

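View pics/wrist2.png

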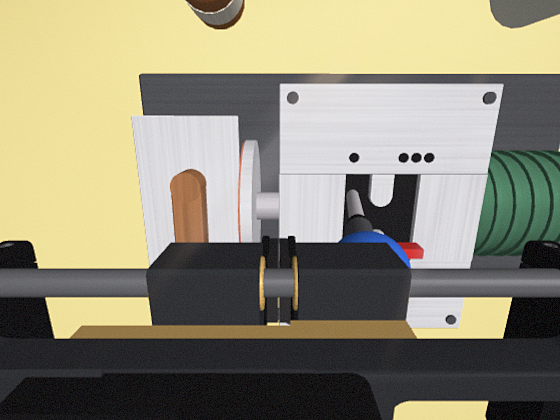

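The side view shows the shut fingers just left of the knob at its height, with the gripper body clear above it. Now I'll push across.

>>> arm_command([
  [255,0,0,6,0,0,0],
  [255,0,0,12,0,0,0],
  [255,0,0,18,0,0,0],
  [255,0,0,24,0,0,0],
  [255,0,0,30,0,0,0],
  [255,0,0,36,0,0,0],
  [255,0,0,42,0,0,0],
  [255,0,0,42,0,0,0],
])

```text
time: 4.55
ee_pos: [0.5811, -0.0116, 0.1664]
eef_rot: [-0.546, -0.449, 0.546, -0.45]
ft_force: [-0.2, 0.0, 2.0]
width: 0.0007
```

```bash
python3 look.py 3
```

```text
tcp [-0.00204181  0.03158432  0.16641172] [-0.2  0.   2. ]
scene [264.5 174. ] 6.103377819061279 57
side [322.35863876 166.63612747] 10.894608497619629 285
knob [ 0.00683768 -0.00460457  0.18091323] [np.float64(0.000845460488971742), np.float64(0.0008454604889717478)]
wrist [340.5 241.5] 25.505001068115234 [0.01354092 0.00291903 0.188     ]
```

View pics/side3z.png

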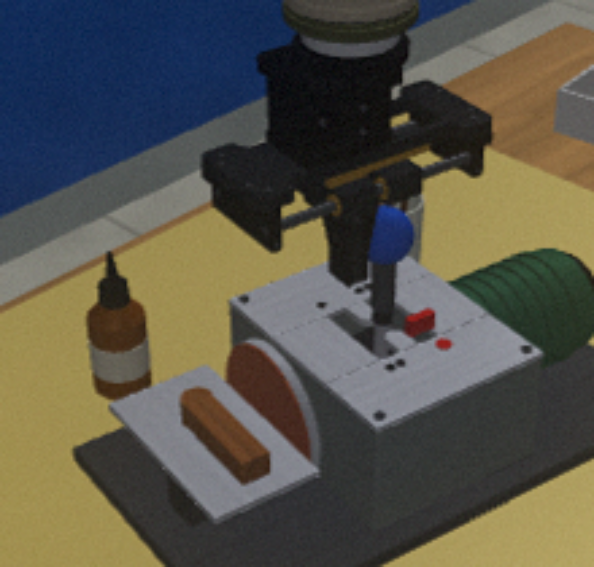

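The knob is now mid-passage and moving across in neutral, so I'll continue.

>>> arm_command([
  [255,0,0,6,0,0,0],
  [255,0,0,12,0,0,0],
  [255,0,0,18,0,0,0],
  [255,0,0,23,0,0,0],
  [255,0,0,27,0,0,0],
  [255,0,0,30,0,0,0],
  [255,0,0,30,0,0,0],
])

```text
time: 5.4
ee_pos: [0.5753, -0.0403, 0.1664]
eef_rot: [-0.545, -0.45, 0.546, -0.45]
ft_force: [-0.6, 1.6, 1.1]
width: 0.0007
```

```bash
python3 look.py 4
```

```text
tcp [-0.00214915  0.00230113  0.16640269] [-0.6  1.6  1.1]
scene [260.  166.5] 6.265082359313965 70
side [334.24380493 163.2603302 ] 10.624178886413574 261
knob [ 0.00644476 -0.03391513  0.17921181] [np.float64(4.836592366890723e-05), np.float64(4.836592366887165e-05)]
wrist [338.  241.5] 28.004562377929688 [ 0.01363031 -0.02553612  0.188     ]
```

View pics/side4z.png

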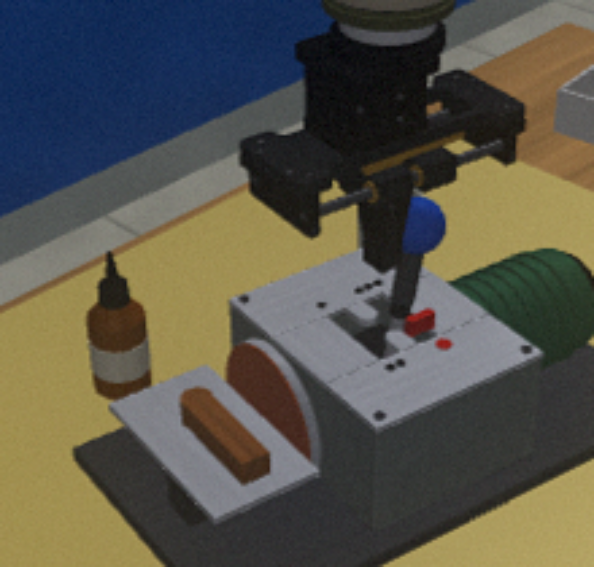

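The stem leans right and has reached the right channel. I'll push 4 mm more, then back off and rise to look.

>>> arm_command([
  [255,0,0,2,0,0,0],
  [255,0,0,4,0,0,0],
  [255,0,0,4,0,0,0],
  [255,0,0,-10,0,0,0],
  [255,0,0,-30,0,0,0],
  [255,-40,0,-50,0,0,0],
  [255,-90,0,-60,0,0,0],
  [255,-130,0,-65,0,0,0],
  [255,-130,0,-65,0,0,0],
  [255,-130,0,-65,0,0,0],
])

```text
time: 6.55
ee_pos: [0.5882, 0.0253, 0.2974]
eef_rot: [0.546, 0.45, -0.545, 0.451]
ft_force: [0.1, -0.5, -0.3]
width: 0.0002
```

```bash
python3 look.py 5; python3 - <<'E'
from h import *
im=cv2.imread("pics/wrist5.png");cv2.imwrite("pics/w5z.png",im)
print(rel(sw(-.08,-.033,.297),tool(3)))
E
```

```text
tcp [-0.00205878  0.06915841  0.297386  ] [ 0.1 -0.5 -0.3]
scene [264.91176605 163.08823586] 9.153255462646484 256
side [335.11753082 162.74302673] 10.577466011047363 343
knob [-0.00306603 -0.02882431  0.18797993] [np.float64(0.0009517668551312145), np.float64(0.0009517668551313154)]
wrist [387.11688232 204.29870605] 24.341535568237305 [-0.00288182 -0.03051551  0.188     ]
(array([ -1.6, -77.4, 100.7]), array([0.002, 0.001, 0.002]))
```

View pics/wrist5.png

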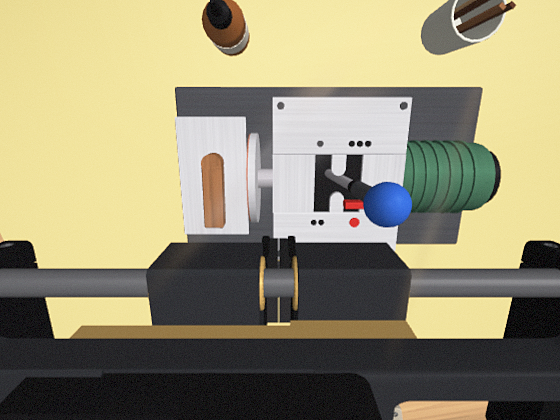

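View pics/side5z.png

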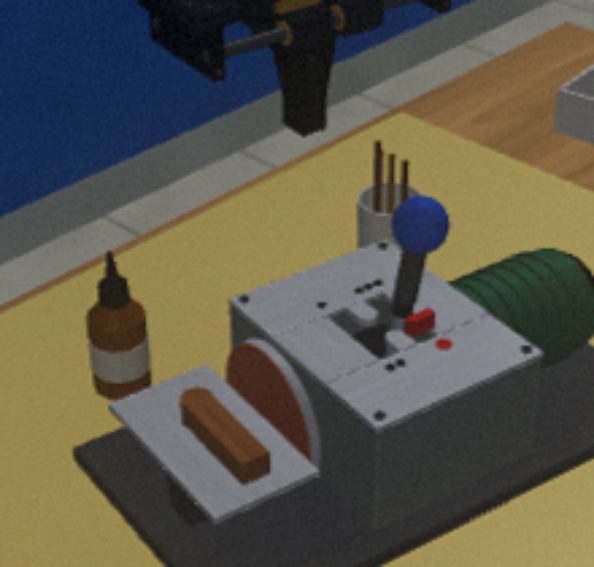

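The wrist view shows the knob at (387,204), right of centre, and the stem centred in the right channel (across ≈ 0.18). Now I'll go behind the knob.

>>> arm_command([
  [255,0,-40,0,0,0,0],
  [255,0,-78,15,0,0,0],
  [255,0,-78,55,0,0,0],
  [255,0,-78,90,0,0,0],
  [255,0,-78,99,0,0,0],
  [255,40,-78,99,0,0,0],
  [255,80,-78,99,0,0,0],
  [255,115,-78,99,0,0,0],
  [255,130,-78,99,0,0,0],
  [255,130,-78,99,0,0,0],
])

```text
time: 7.7
ee_pos: [0.4906, -0.0577, 0.1636]
eef_rot: [-0.544, -0.452, 0.547, -0.448]
ft_force: [-0.1, -0.9, 0.4]
width: 0.0007
```

```bash
python3 look.py 6
```

```text
tcp [-0.08203015 -0.03098193  0.16361201] [-0.1 -0.9  0.4]
scene [265.00515366 163.22164917] 9.27525806427002 257
side [343.5 166. ] 2.5000998973846436 13
knob [-0.00868115 -0.04518026  0.17661948] [np.float64(6.992592817255862e-05), np.float64(6.992592817254687e-05)]
wrist [277.86267853 108.60563278] 49.66054916381836 [-0.00169275 -0.02963723  0.188     ]
```

View pics/side6z.png

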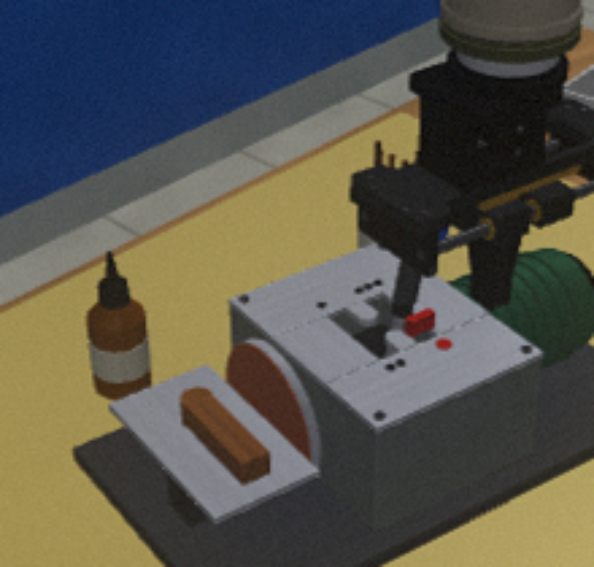

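View pics/wrist6.png

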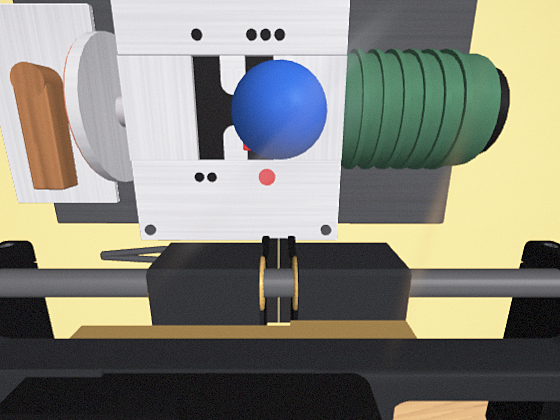

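The wrist view shows the knob at (278,109), straight ahead of the shut fingers. Now I'll push forward.

>>> arm_command([
  [255,0,20,0,0,0,0],
  [255,0,36,0,0,0,0],
  [255,0,44,0,0,0,0],
  [255,0,50,0,0,0,0],
  [255,0,56,0,0,0,0],
  [255,0,62,0,0,0,0],
  [255,0,68,0,0,0,0],
  [255,0,74,0,0,0,0],
  [255,0,80,0,0,0,0],
  [255,0,80,0,0,0,0],
])

```text
time: 8.85
ee_pos: [0.5716, -0.0735, 0.1663]
eef_rot: [0.546, 0.45, -0.545, 0.45]
ft_force: [-2.5, -0.6, 0.6]
width: 0.0003
```

```bash
python3 look.py 7
```

```text
tcp [ 0.00054748 -0.03098427  0.16634307] [-2.5 -0.6  0.6]
scene [250.47241402 166.8103447 ] 9.880620002746582 286
side [322.66666794 158.66666603] 8.975375175476074 183
knob [ 0.0292489  -0.02450747  0.18567468] [np.float64(0.0036151172962654806), np.float64(0.0036151172962655704)]
wrist [276.96162415 211.91983032] 43.26104736328125 [ 0.03086238 -0.02939223  0.188     ]
```

View pics/wrist7.png

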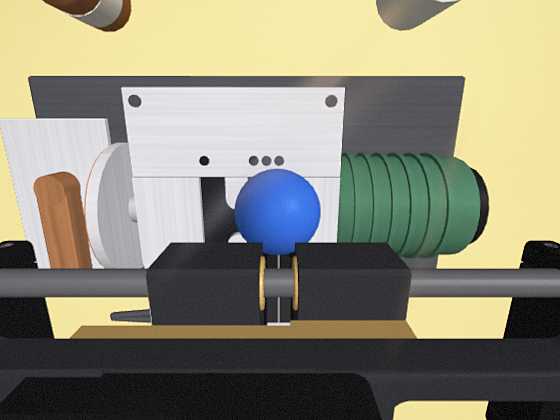

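The knob is centred ahead at about x = +31 mm. I'll push to the stop, about 17 mm more, watching the force.

>>> arm_command([
  [255,0,5,0,0,0,0],
  [255,0,10,0,0,0,0],
  [255,0,13,0,0,0,0],
  [255,0,16,0,0,0,0],
  [255,0,17,0,0,0,0],
  [255,0,17,0,0,0,0],
])

```text
time: 9.6
ee_pos: [0.5876, -0.0766, 0.1663]
eef_rot: [-0.545, -0.45, 0.546, -0.45]
ft_force: [-3.1, 0.4, -2.5]
width: 0.0002
```

```bash
python3 look.py 8
```

```text
tcp [ 0.01689169 -0.03095565  0.16626211] [-3.1  0.4 -2.5]
scene [243.27118683 170.08474731] 9.771001815795898 290
side [318.95185089 155.58148193] 9.638740539550781 194
knob [ 0.04514408 -0.02612822  0.18235884] [np.float64(0.0015535872759722424), np.float64(0.0015535872759721867)]
wrist [276.26470947 211.5       ] 42.1590690612793 [ 0.04802056 -0.02906659  0.188     ]
```

Force is still only about 3 N, so the stop isn't confirmed. I'll advance in 1 mm steps.

>>> arm_command([
  [255,0,1,0,0,0,0],
  [255,0,2,0,0,0,0],
  [255,0,2,0,0,0,0],
])

```text
time: 10.05
ee_pos: [0.5899, -0.0769, 0.1667]
eef_rot: [0.546, 0.45, -0.545, 0.45]
ft_force: [-1.9, 0.5, -1.5]
width: 0.0006
```

>>> arm_command([
  [255,0,1,0,0,0,0],
  [255,0,2,0,0,0,0],
  [255,0,2,0,0,0,0],
])

```text
time: 10.35
ee_pos: [0.5916, -0.0771, 0.1664]
eef_rot: [0.545, 0.45, -0.545, 0.45]
ft_force: [-3.7, 0.8, -3.0]
width: 0.0004
```

>>> arm_command([
  [255,0,1,0,0,0,0],
  [255,0,2,0,0,0,0],
  [255,0,2,0,0,0,0],
])

```text
time: 10.65
ee_pos: [0.5932, -0.0773, 0.1662]
eef_rot: [-0.545, -0.451, 0.546, -0.45]
ft_force: [-5.2, 2.2, -3.3]
width: 0.0006
```

```bash
python3 look.py 9
```

```text
tcp [ 0.0224895  -0.03051791  0.16616332] [-5.2  2.2 -3.3]
scene [241.37323952 170.90845108] 9.705975532531738 282
side [317. 155.] 10.049975395202637 189
knob [ 0.04966454 -0.02468374  0.1821567 ] [np.float64(0.00167723032753734), np.float64(0.0016772303275372278)]
wrist [276.42362976 214.08789062] 41.914005279541016 [ 0.05236324 -0.02881501  0.188     ]
```

View pics/side9z.png

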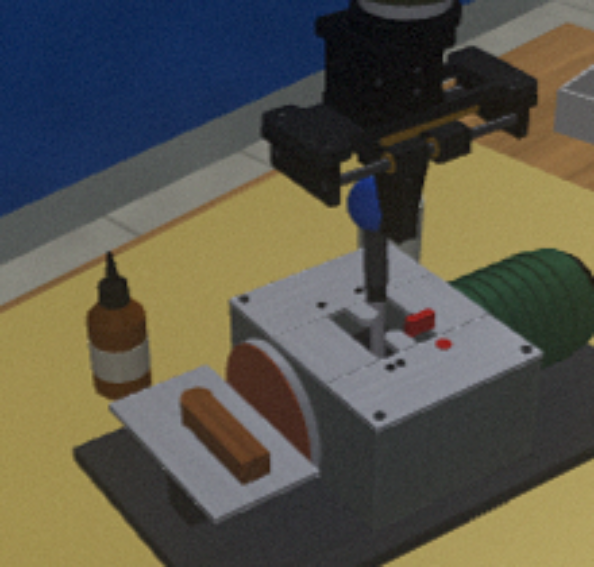

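View pics/scene9z.png

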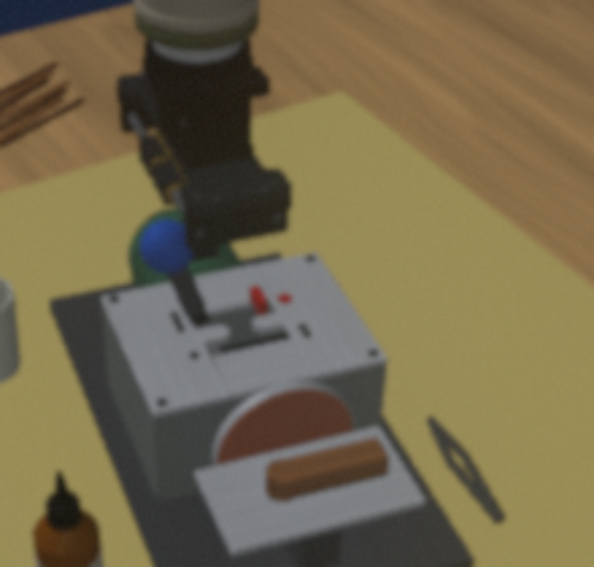

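The stem is at the front end of the right channel, with the knob at about x = +50 mm against an expected +48. The force has started to rise, so the lever is home. I'll back straight off, then rise.

>>> arm_command([
  [255,0,-4,0,0,0,0],
  [255,0,-15,0,0,0,0],
  [255,0,-40,0,0,0,0],
  [255,0,-75,0,0,0,0],
  [255,-30,-85,0,0,0,0],
  [255,-70,-85,0,0,0,0],
  [255,-110,-85,0,0,0,0],
  [255,-150,-85,0,0,0,0],
  [255,-150,-85,0,0,0,0],
  [255,-150,-85,0,0,0,0],
])

```text
time: 11.8
ee_pos: [0.5105, -0.0616, 0.3176]
eef_rot: [0.546, 0.449, -0.545, 0.451]
ft_force: [-0.4, -0.2, -0.2]
width: 0.0005
```

```bash
python3 look.py a
```

```text
tcp [-0.06172349 -0.0310592   0.31757548] [-0.4 -0.2 -0.2]
scene [241.31081009 170.60810852] 9.613234519958496 285
side [318.66666794 155.        ] 10.13803768157959 316
knob [ 0.04892208 -0.02809353  0.18091378] [np.float64(0.0012641706741857812), np.float64(0.001264170674185775)]
wrist [276.60967255  75.33242512] 24.112403869628906 [ 0.0485658  -0.02905845  0.188     ]
```

View pics/sideaz.png

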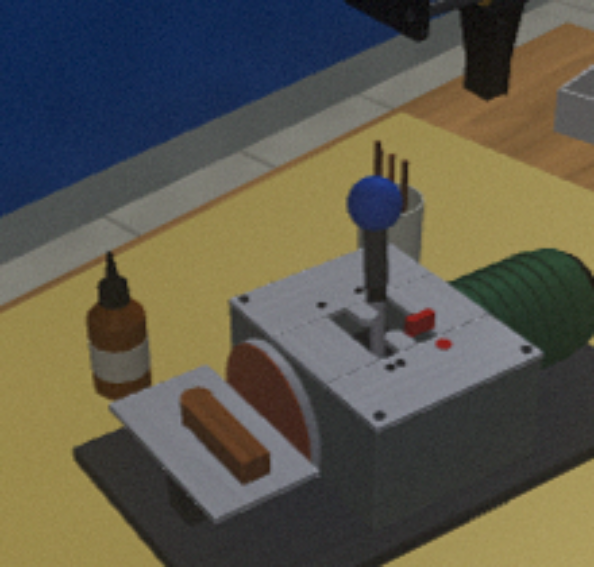

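View pics/wrista.png

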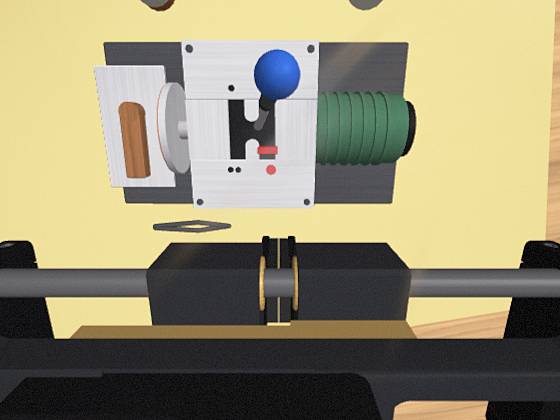

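Both views show the lever leaning forward and right at the end of the third slot, and the hand is clear of it. The knob is at (+49, −28, 181) mm, which fits fore ≈ 0.29 with the knob down.

```bash
python3 -c "
from bench import *
print(close_job())"
```

```text
the job is handed in; nothing more can be done
None
```

The lever is in third. The job is handed in, but it reports no verdict, so this rests on my own measurements.

- **What I did:** The lever was already within about 3 mm of neutral in the left channel. With the shut fingertips I pushed the knob across to the right. I then went round behind it, pushed it forward, and took the hand away.
- **Final lever position:** After release the knob was at about x = +49, y = −28, z = 181 mm in the sander's frame. That is about 0.29 rad forward and 0.17 rad to the right, and the height fits the knob being down. The wrist view agreed on x and y to about 1 mm.
- **Hand clear:** The fingertips ended about 32 cm above the table, and the force reading was back to near zero.
- **Other objects:** The glue, cup, tweezers and hull blank look undisturbed in the pictures. I did not measure their positions.
- **Checks that were weaker:** While the fingers partly hid the knob, some two-camera readings were off by several millimetres, so I relied on the clear views taken after backing off. At the front stop the force only rose to about 6 N, so I judged "fully home" mainly from the knob's position.

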